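# Lift a sample tray with the lifter and stack it

### The job

Take the flat lifter by its upright grip, slide its blade under the tray of biscuit bars that leans on the sloping rack, and carry the tray on the blade (never with the fingers) to the tray standing on the table. Lower it level, without dropping it, so that its four corner lugs sit fully in the sockets of that lower tray, then draw the blade out and lay the lifter flat on the table. Leave the lower tray where it stands and disturb nothing else.

Things in the scene. Friction and masses are not known exactly. Their poses are not given: they have to be found in the camera images.
- tray: Grey stacking tray with biscuit bars, 120 (x) x 140 (y) mm, loose, 0.2 kg; origin: centre of its floor's underside, z up. Walls to 22 mm, corner blocks to 40 mm above it. Stands on 4 tapered lugs at x +-46, y +-56, 22 mm long, 18 mm wide at the floor, 10 at the end, so a 22 mm gap is under it. Starts tilted 30 degrees on the rack, its -x edge low and towards the robot, x axis up the slope.
- lower_tray: Same shape of tray, 0.9 kg, loose, level on the table on its lugs, x axis away from the robot; origin alike. Its 28 mm square corner blocks (x +-46, y +-56) have sockets 20 mm square, 10 mm deep, mouths 40 mm above the origin. A tray stacked here has its origin 52 mm above this one's: 30 mm clear over the walls' tops, and 84 mm open between the front blocks for the blade.
- rack: Fixed steel rack 160 x 180 mm, about 240 mm high. Origin on the table under its centre; x points away from the robot, to the high side. Its sheet slopes up along x at 30 degrees, top 200 mm high over the origin. At the low edge two 34 mm high stops hold the tray's outer corners; between them (106 mm) and between the tray's lugs (94 mm) the way under the tray is open from the low side.
- lifter_grip (a point): Centre of the upright grey grip of the lifter, a black spatula (0.25 kg) that starts lying flat on the table. x along the blade to its tip, z up. Grip 24 mm along x, 44 along y, 48 high, flat faces to +x and -x to pinch. This point is 70 mm above the blade's underside, 30 mm behind its heel.
- lifter_tip (a point): Middle of the lifter's front edge, at the blade's underside, 90 mm ahead of the heel. The blade is 74 mm wide, 3 mm thick; just behind the heel is an upstand 16 mm high, 4 mm thick, which a carried tray may rest against; a flat foot 50 mm wide, 3 mm thick reaches 55 mm behind the heel. Axes as the grip's.
- tub: White lidded tub, 110 mm wide, 108 mm high; origin under its centre. Bystander.
- bin: Open black plastic bin 240 x 160 x 120 mm; origin under its centre. Bystander.
- clipboard: Black clipboard 310 x 230 mm, 16 mm high at its clip, lying on the table; origin under its centre. Bystander.
Things that resemble listed ones, but are neither listed nor needed, are in the scene too. What is shaped like the part that bears lifter_grip but green is not meant.

How it is judged:
By the outcome, as a careful person would: the job done as asked, in the order asked, and still so for the second after the job is handed in, with the robot touching nothing.
It also fails if it takes over 72 s, if anything falls off the work surface, if the arm or the gripper's body presses on something with over 40 N, if the wrist force passes 120 N, or if a joint passes its speed limit or range.

### The arm

A 7-joint arm with a two-finger parallel gripper is mounted at the origin on the work surface. World frame = base frame: x ahead of the robot, y to its left, z up, the work surface at z = 0. Lengths are in mm, angles in rad, forces in N, time in s.
With the tool pointing down it reaches from about 425 to 875 mm from the base axis. Payload 8.4 kg.
Tool frame: the origin (TCP) lies midway between the tips of the shut fingers; the grasp point (between the pads) lies 19 mm behind it; z points along the fingers, y is the direction in which the jaws open and shut (so a half turn about z gives the same grasp; the last joint's range is limited). The gripper opens to 85 mm and grips with 20 to 120 N. Pads are 22 mm wide; open, the fingers measure 114 mm over their backs; the gripper's body (76 mm by 85 mm) begins 54 mm behind the grasp point. The pads swing forward as they close: fully open they stand 13 mm farther back than shut.
Start: joints at [-1.419, 0.333, 0.04, 1.465, -0.013, 1.343, -0.059], TCP at [161.319, 629.635, 231.308] pointing down, gripper open.
Joint ranges: [-2.58, 2.58], [-0.38, 2.09], [-1.3, 1.39], [0.25, 2.4], [-1.5, 4.64], [0.08, 2.09], [-2.65, 2.65]. Speed limits (rad/s): [2.22, 2.22, 2.79, 2.79, 3.14, 3.14, 3.14].

### API

Orientations are given as [roll, pitch, yaw] about the fixed x, y, z axes, in that order (R = Rz(yaw) Ry(pitch) Rx(roll)).
In Python, from cell import env gives the robot as it stands.
- The arm moves only by the tool servo_tool, never from a script. Its argument "targets" is text: rows parted by semicolons, each of 7 numbers parted by spaces: the shift along the tool's x, y, z in units of 40 mm (1.0 is 40 mm), then the turn, a rotation vector about the tool's x, y, z in units of 5 degrees (1.0 is 5 degrees), then the opening, from 0 (shut) to 1 (fully open). In form: x y z wx wy wz fingers; .... A call has 1 to 12 rows; each row is the pose to reach, as a shift and turn from the pose commanded when the call began, along the tool's axes at that moment; what a row does not reach only later rows make up. A row lasts 1/12 s, in which the tool goes at most 41.7 mm and 7.16 degrees, less where a joint would pass 70% of its speed; a pose out of reach is approached as far as the arm can. A call with a gripper value outside its range is refused whole. The fingers move at their own pace and stop on an object; "grip_force" is the grip in N (left out, the last holds). Time passes only in rows, so rows that repeat a pose let the fingers close. It gives the time, the measured TCP pose, the force and the opening at its end, in the units of the state.
- env.sense(): the state, without advancing time (a new reading comes with each control period).
- env.camera(name): name is "scene" or "top"; returns a dict with "pixels" (420x560x3 uint8, blue, green, red), "z_map" (420x560 float32, mm along the optical axis (not along the pixel's ray), 0 where there is no reading), "fx", "fy", "cx", "cy" (pixels), "distortion" ([k1, k2, p1, p2, k3] as OpenCV has them; the pictures are not rectified), "position" and "rotation" of the camera in the world. Camera axes: x right, y down, z forward; pixel columns grow to the right and rows downward; lengths in mm; the calibration is good to about 2 mm. A picture is of the moment at which its call begins.
- env.sign_off(): hands the job in, once; it reports no verdict.
The state is a dict: "time_s": time; "joint_positions": joint angles; "joint_vel": joint speeds; "effort": joint torques, N m; "tool_pos": TCP position; "eef_rot": TCP orientation; "contact_force": force on the tool from outside, world axes, zero at the start; "ft_torque": the same for the moment, N m; "width": finger opening in mm.
Only numpy, scipy, OpenCV 4.12 (cv2) and the standard library are available. Lean on these libraries where they do the work, as an engineer would, in place of code of your own. Each camera call takes 0.05 s, during which the arm holds its last target. There are 200 camera calls.

## Working session

There is one attempt and no reset: what is moved stays moved. The work goes in short steps, Python scripts to look and compute and a tool call to move; the robot and the scene stay as the last step left them, time stands still between calls to the robot, and variables do not carry over. Pictures are saved under pics/ and viewed, about 8 in all and at most 12, crops included, and the job is handed in when it is done.

Besides the shell and the picture viewer there is one more tool, called after ">>>" as a command line: name --argument value ..., lists and objects as JSON in quotes. servo_tool: Moves the arm, as the interface text tells. Its arguments: {"type":"object","properties":{"targets":{"type":"string"},"grip_force":{"type":"number"}},"required":["targets"]}

```bash
mkdir -p pics; ls; cat > h.py <<'E'
import numpy as np, cv2
from cell import env
from scipy.spatial.transform import Rotation as R
def cam(n):
    c=env.camera(n); c['K']=np.array([[c['fx'],0,c['cx']],[0,c['fy'],c['cy']],[0,0,1.]]); c['d']=np.array(c['distortion'],float)
    c['R']=np.array(c['rotation']); c['p']=np.array(c['position']); return c
def cloud(c):
    h,w=c['z_map'].shape; u,v=np.meshgrid(np.arange(w),np.arange(h))
    n=cv2.undistortPoints(np.stack([u,v],-1).reshape(-1,1,2).astype(float),c['K'],c['d']).reshape(h,w,2)
    z=c['z_map'][...,None]
    P=np.concatenate([n*z,z],-1)@c['R'].T+c['p']; P[c['z_map']==0]=np.nan
    return P
def ray(c,uv,z):
    n=cv2.undistortPoints(np.array(uv,float).reshape(-1,1,2),c['K'],c['d']).reshape(-1,2)
    d=np.c_[n,np.ones(len(n))]@c['R'].T
    return c['p']+d*((z-c['p'][2])/d[:,2])[:,None]
E
python3 - <<'E'
from h import *
s=env.sense(); print({k:np.round(v,3) for k,v in s.items()})
for n in('scene','top'):
    c=cam(n); print(n,c['p'],c['R'].round(3).tolist(),c['fx'],c['cx'],c['cy'],c['d'])
    cv2.imwrite(f'pics/{n}0.png',c['pixels']); np.savez(f'{n}0.npz',**{k:c[k] for k in('pixels','z_map','K','d','R','p')})
E
```

```text
pics
{'time_s': np.float64(0.0), 'joint_positions': array([-1.419,  0.334,  0.04 ,  1.466, -0.013,  1.343, -0.059]), 'joint_vel': array([-0.001,  0.   , -0.   , -0.001,  0.   ,  0.001, -0.   ]), 'effort': array([-0.0000e+00, -6.5855e+01,  1.3650e+00, -4.0556e+01,  1.7000e-02,
        1.3000e-02,  0.0000e+00]), 'tool_pos': array([161.236, 629.213, 230.414]), 'eef_rot': array([-3.14 ,  0.   ,  2.891]), 'contact_force': array([ 0.64 ,  0.517, -0.155]), 'ft_torque': array([-0.044,  0.033,  0.015]), 'width': np.float64(85.554)}
scene [1318.6764827   929.83217557 1422.93669492] [-2.385, -0.01, 2.457] 473.13766258660365 274.01282536837914 211.68569503500987 [0.01521675 0.         0.         0.         0.        ]
top [ 443.0512998    6.3644748 1524.9621749] [-3.052, -0.019, -1.584] 387.04664625343577 287.0464902046871 202.343244697391 [-0.11198506  0.          0.          0.          0.        ]
```

```bash
sed -i "s/c\['R'\]=np.array(c\['rotation'\])/c['R']=R.from_euler('xyz',c['rotation']).as_matrix()/" h.py
```

```text
(no output)
```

View pics/scene0.png

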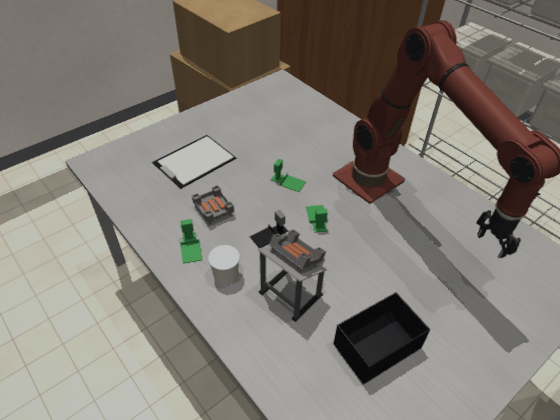

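View pics/top0.png

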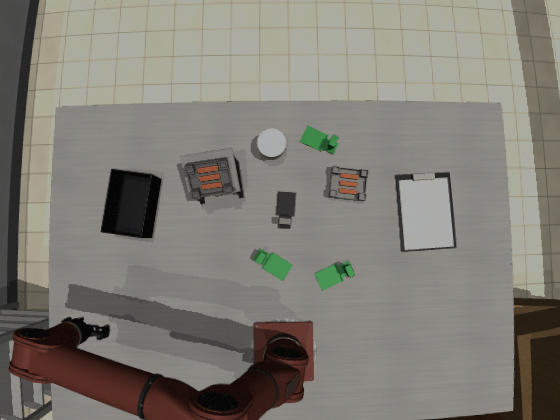

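The pictures show the lifter (top px ~285,208, grip at 285,222), the tray on the rack (210,178) and the lower tray (348,184). They also show the tub (271,143), bin (131,203), clipboard (426,212) and three green decoys. Next I'll measure from the depth data.

```bash
python3 - <<'E'
from h import *
L={n:dict(np.load(f'{n}0.npz')) for n in('top','scene')}
for n,c in L.items():
    P=cloud(c); L[n]['P']=P
    print(n,'table z',[np.nanmedian(P[a:b,e:f,2]).round(1) for a,b,e,f in [(240,250,180,200),(120,130,390,400)]])
c=L['top'];P=c['P']
def box(uv,name):
    r,a,s=None,None,None
def rep(n,roi,zlo,zhi,name):
    P=L[n]['P'];u0,u1,v0,v1=roi
    m=np.zeros(P.shape[:2],bool);m[v0:v1,u0:u1]=1
    m&=(P[...,2]>zlo)&(P[...,2]<zhi)
    q=P[m]
    rc=cv2.minAreaRect(q[:,:2].astype(np.float32))
    print(n,name,len(q),'rect',np.round(rc[0],1),np.round(rc[1],1),round(rc[2],1),'zmed',np.nanmedian(q[:,2]).round(1),'zmax',np.nanmax(q[:,2]).round(1))
rep('top',(270,302,188,232),60,130,'grip')
rep('top',(322,375,160,206),25,120,'lower tray')
rep('top',(322,375,160,206),55,120,'lower blocks')
rep('top',(170,250,145,208),150,400,'rack+tray')
rep('top',(250,295,120,165),60,200,'tub')
rep('top',(90,170,160,245),60,200,'bin')
rep('scene',(262,292,205,232),60,130,'grip')
rep('scene',(188,238,183,226),25,120,'lower tray')
rep('scene',(188,238,183,226),55,120,'lower blocks')
a=L['top']['pixels'];b=L['scene']['pixels']
f=lambda im,u,v,w,h,s:cv2.resize(im[v:v+h,u:u+w],None,fx=s,fy=s,interpolation=cv2.INTER_CUBIC)
A=np.hstack([f(a,172,140,85,75,4.6),f(a,255,180,85,75,4.6)]);B=np.hstack([f(b,245,200,85,75,4.6),f(b,180,175,85,75,4.6)])
cv2.imwrite('pics/crop1.png',np.vstack([A,B])[:600,:800])
E
```

```text
Traceback (most recent call last):
  File "h.py", line 11, in cloud
    P=np.concatenate([n*z,z],-1)@c['R'].T+c['p']; P[c['z_map']==0]=np.nan
      ~~~~~~~~~~~~~~~~~~~~~~~~~~~~~~~~~~~^~~~~~~
ValueError: operands could not be broadcast together with shapes (420,560) (3,)
```

```bash
cat > m.py <<'E'
from h import *
L={n:dict(np.load(f'{n}0.npz')) for n in('top','scene')}
for n,c in L.items():
    if c['R'].shape==(3,): c['R']=R.from_euler('xyz',c['R']).as_matrix()
    P=cloud(c); L[n]['P']=P
def rep(n,roi,zlo,zhi,name):
    P=L[n]['P'];u0,u1,v0,v1=roi
    m=np.zeros(P.shape[:2],bool);m[v0:v1,u0:u1]=1
    m&=(P[...,2]>zlo)&(P[...,2]<zhi)
    q=P[m]
    rc=cv2.minAreaRect(q[:,:2].astype(np.float32))
    print(n,name,len(q),'rect',np.round(rc[0],1),np.round(rc[1],1),round(rc[2],1),'zmed',np.nanmedian(q[:,2]).round(1),'zmax',np.nanmax(q[:,2]).round(1))
    return m
E
python3 - <<'E'
from m import *
for n in L:
    P=L[n]['P'];print(n,'table z',[np.nanmedian(P[a:b,e:f,2]).round(1) for a,b,e,f in [(240,250,180,200),(120,130,390,400)]])
rep('top',(270,302,188,232),60,130,'grip')
rep('top',(322,375,160,206),25,120,'lower tray')
rep('top',(322,375,160,206),55,120,'lower blocks')
rep('top',(170,250,145,208),150,400,'rack+tray')
rep('top',(250,295,120,165),60,200,'tub')
rep('top',(90,170,160,245),60,200,'bin')
rep('scene',(262,292,205,232),60,130,'grip')
rep('scene',(188,238,183,226),25,120,'lower tray')
rep('scene',(188,238,183,226),55,120,'lower blocks')
a=L['top']['pixels'];b=L['scene']['pixels']
f=lambda im,u,v,w,h,s:cv2.resize(im[v:v+h,u:u+w],None,fx=s,fy=s,interpolation=cv2.INTER_CUBIC)
A=np.hstack([f(a,172,140,85,75,4),f(a,255,180,85,75,4)]);B=np.hstack([f(b,245,200,85,75,4),f(b,180,175,85,75,4)])
cv2.imwrite('pics/crop1.png',np.vstack([A,B]))
E
```

```text
top table z [np.float64(-0.2), np.float64(-0.6)]
scene table z [np.float64(3.7), np.float64(363.8)]
top grip 80 rect [501.6 -11.7] [40.8 22.6] 89.8 zmed 94.3 zmax 101.3
top lower tray 945 rect [ 647.9 -261.7] [143.  122.7] 82.7 zmed 37.1 zmax 68.9
top lower blocks 144 rect [ 648.3 -262.1] [142.2 122. ] 82.7 zmed 61.3 zmax 68.9
top rack+tray 2345 rect [658.6 244.6] [156.5 182.9] 8.1 zmed 227.9 zmax 285.7
top tub 683 rect [795.4  33. ] [108.3 108.1] 46.3 zmed 107.7 zmax 117.6
top bin 1091 rect [575.3 573.6] [167.7 240.9] 81.9 zmed 99.5 zmax 130.3
scene grip 117 rect [504.6  -9.7] [28.7 46.1] 1.7 zmed 88.4 zmax 103.1
scene lower tray 855 rect [ 696.3 -261.5] [224.4 161.2] 0.0 zmed 39.6 zmax 101.5
scene lower blocks 168 rect [ 696.3 -261.5] [224.4 161.2] 0.0 zmed 62.2 zmax 101.5
```

View pics/crop1.png

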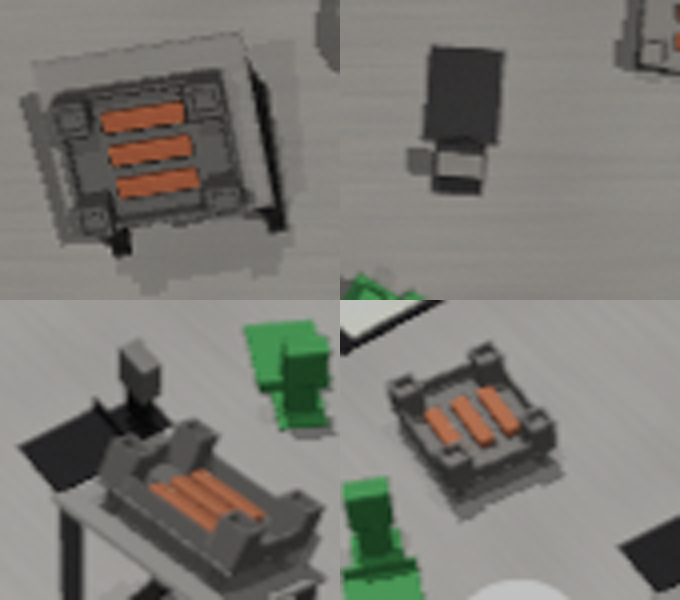

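```bash
python3 - <<'E'
from m import *
P=L['top']['P'];im=L['top']['pixels'].astype(int)
# blade: dark pixels, z~0-6
m=np.zeros(P.shape[:2],np.uint8);m[188:232,270:302]=1
m&=((im.max(2)<75)).astype(np.uint8)
v,u=np.nonzero(m&(np.arange(420)[:,None]<215)); q=ray(L['top'],np.c_[u,v],3)
rc=cv2.minAreaRect(q[:,:2].astype(np.float32));print('blade',rc, 'x rng',q[:,0].min(),q[:,0].max())
print(np.round(cv2.boxPoints(rc),1))
# tray on rack, both views
for yaw in (8.1,):
  for n,roi in(('top',(165,255,140,225)),('scene',(245,335,215,320))):
    P=L[n]['P'];u0,u1,v0,v1=roi
    q=P[v0:v1,u0:u1].reshape(-1,3);q=q[np.isfinite(q).all(1)&(q[:,2]>140)]
    M=R.from_euler('z',yaw,degrees=True).as_matrix()@R.from_euler('y',-30,degrees=True).as_matrix()
    r0=np.array([658.6,244.6,200]); s=(q-r0)@M
    h=np.histogram(s[:,2],np.arange(-20,90,2));print(n,list(zip(h[1].astype(int),h[0])))
    for lo,hi in((-3,4),(55,68),(28,68)):
      k=s[(s[:,2]>lo)&(s[:,2]<hi)]
      if len(k)>5:
        rc=cv2.minAreaRect(k[:,:2].astype(np.float32));print(n,lo,hi,len(k),np.round(rc[0],1),np.round(rc[1],1),round(rc[2],1),'x',k[:,0].min().round(1),k[:,0].max().round(1),'y',k[:,1].min().round(1),k[:,1].max().round(1))
E
```

```text
blade ((575.9584350585938, -16.920623779296875), (71.63655090332031, 91.1053466796875), 85.33795166015625) x rng 532.4716184980759 620.3526631502887
[[527.6 -48.9]
 [618.4 -56.3]
 [624.3  15.1]
 [533.5  22.5]]
top [(np.int64(-20), np.int64(0)), (np.int64(-18), np.int64(0)), (np.int64(-16), np.int64(0)), (np.int64(-14), np.int64(0)), (np.int64(-12), np.int64(3)), (np.int64(-10), np.int64(25)), (np.int64(-8), np.int64(97)), (np.int64(-6), np.int64(144)), (np.int64(-4), np.int64(224)), (np.int64(-2), np.int64(169)), (np.int64(0), np.int64(70)), (np.int64(2), np.int64(24)), (np.int64(4), np.int64(2)), (np.int64(6), np.int64(1)), (np.int64(8), np.int64(1)), (np.int64(10), np.int64(0)), (np.int64(12), np.int64(0)), (np.int64(14), np.int64(1)), (np.int64(16), np.int64(16)), (np.int64(18), np.int64(50)), (np.int64(20), np.int64(149)), (np.int64(22), np.int64(196)), (np.int64(24), np.int64(158)), (np.int64(26), np.int64(87)), (np.int64(28), np.int64(57)), (np.int64(30), np.int64(57)), (np.int64(32), np.int64(104)), (np.int64(34), np.int64(125)), (np.int64(36), np.int64(107)), (np.int64(38), n
[... 2048 characters left out ...]
64(54), np.int64(41)), (np.int64(56), np.int64(46)), (np.int64(58), np.int64(64)), (np.int64(60), np.int64(19)), (np.int64(62), np.int64(3)), (np.int64(64), np.int64(0)), (np.int64(66), np.int64(0)), (np.int64(68), np.int64(0)), (np.int64(70), np.int64(0)), (np.int64(72), np.int64(0)), (np.int64(74), np.int64(0)), (np.int64(76), np.int64(0)), (np.int64(78), np.int64(0)), (np.int64(80), np.int64(0)), (np.int64(82), np.int64(0)), (np.int64(84), np.int64(0)), (np.int64(86), np.int64(0))]
scene -3 4 355 [10.2  1.4] [157.1 181.2] 0.6 x -69.1 89.5 y -88.5 91.5
scene 55 68 153 [6.6 0.2] [130.2 141.2] 0.3 x -58.1 72.0 y -70.8 71.0
scene 28 68 950 [5.4 0.5] [133.  143.3] 0.0 x -61.0 72.0 y -71.2 72.2
```

```bash
cat >> h.py <<'E'
def lift(yaw,pitch):  # lifter rotation, yaw deg, nose-up pitch deg
    return R.from_euler('z',yaw,degrees=True)*R.from_euler('y',-pitch,degrees=True)
TL=R.from_matrix(np.array([[0,1,0],[1,0,0],[0,0,-1.]]).T) # tool axes in lifter frame
def delta(p,Rl,tag=''):  # TCP target, lifter rotation
    s=env.sense();R0=R.from_euler('xyz',s['eef_rot']);Rt=Rl*TL
    d=R0.inv().apply(np.array(p)-s['tool_pos'])/40; w=(R0.inv()*Rt).as_rotvec(degrees=True)/5
    print(tag,np.round(d,2),np.round(w,2))
E
python3 - <<'E'
from h import *
delta([501.3,-11.2,150],lift(-4.7,0),'above')
E
```

```text
above [-12.21 -13.4    2.03] [-1.000e-02  1.000e-02  1.607e+01]
```

>>> servo_tool --targets "-1 -1.1 -0.6 0 0 1.3 1;-12.2 -13.4 -0.5 0 0 16.07 1;-12.2 -13.4 -0.5 0 0 16.07 1;-12.2 -13.4 -0.5 0 0 16.07 1;-12.2 -13.4 -0.5 0 0 16.07 1;-12.2 -13.4 -0.5 0 0 16.07 1;-12.2 -13.4 -0.5 0 0 16.07 1;-12.2 -13.4 -0.5 0 0 16.07 1;-12.2 -13.4 -0.5 0 0 16.07 1;-12.2 -13.4 -0.5 0 0 16.07 1;-12.2 -13.4 -0.5 0 0 16.07 1;-12.2 -13.4 -0.5 0 0 16.07 1" --grip_force 60

```text
time_s: 1.1
tool_pos: [394.5, 188.5, 249.8]
eef_rot: [-3.141, -0.0, 1.481]
contact_force: [1.1, 1.3, 0.1]
width: 85.4
```

```bash
python3 - <<'E'
from h import *
delta([501.3,-11.2,150],lift(-4.7,0),'above')
print(env.sense()['joint_positions'].round(2))
E
```

```text
above [-4.73  3.11  2.49] [-0.   -0.   -0.09]
[-1.03 -0.15  0.44  1.94  0.07  1.34 -0.7 ]
```

>>> servo_tool --targets "-4.7 3.1 2.4 0 0 -0.09 1;-4.7 3.1 2.4 0 0 -0.09 1;-4.7 3.1 2.4 0 0 -0.09 1;-4.7 3.1 2.4 0 0 -0.09 1;-4.7 3.1 2.4 0 0 -0.09 1;-4.7 3.1 2.4 0 0 -0.09 1;-4.7 3.1 2.4 0 0 -0.09 1;-4.7 3.1 2.4 0 0 -0.09 1;-4.7 3.1 2.4 0 0 -0.09 1;-4.7 3.1 2.4 0 0 -0.09 1"

```text
time_s: 1.93
tool_pos: [502.2, -5.7, 154.1]
eef_rot: [3.142, -0.001, 1.498]
contact_force: [-0.5, 0.6, -0.5]
width: 85.0
```

```bash
python3 - <<'E'
from h import *
delta([501.3,-11.2,48],lift(-4.7,0),'above')
print(env.sense()['joint_positions'].round(2),env.sense()['joint_vel'].round(2),env.sense()['tool_pos'])
c=cam('scene');cv2.imwrite('pics/s2.png',cv2.resize(c['pixels'][150:300,200:400],None,fx=4,fy=4,interpolation=cv2.INTER_CUBIC))
E
```

```text
above [-0.14 -0.01  2.65] [ 0.   -0.01  0.1 ]
[-0.8   0.09  0.77  1.95 -0.07  1.13 -0.07] [-0.01 -0.01 -0.   -0.    0.   -0.    0.  ] [502.15367087  -5.72160935 154.10374514]
```

View pics/s2.png

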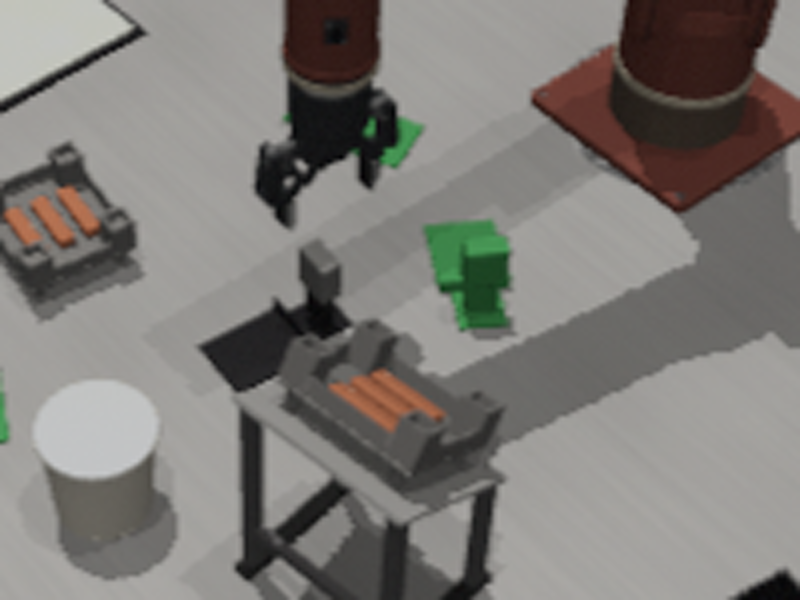

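The gripper is above the grip (picture ~320,270) with the jaws fore and aft. Next I descend and close.

>>> servo_tool --targets "-0.14 -0.02 0.4 0 0 0.1 1;-0.14 -0.02 0.9 0 0 0.1 1;-0.14 -0.02 1.4 0 0 0.1 1;-0.14 -0.02 1.8 0 0 0.1 1;-0.14 -0.02 2.2 0 0 0.1 1;-0.14 -0.02 2.5 0 0 0.1 1;-0.14 -0.02 2.63 0 0 0.1 1;-0.14 -0.02 2.63 0 0 0.1 1"

```text
time_s: 2.65
tool_pos: [500.5, -11.9, 48.0]
eef_rot: [-3.14, 0.0, 1.489]
contact_force: [-0.4, -0.6, -0.5]
width: 85.5
```

>>> servo_tool --targets "0 0 0 0 0 0 0;0 0 0 0 0 0 0;0 0 0 0 0 0 0;0 0 0 0 0 0 0;0 0 0 0 0 0 0;0 0 0 0 0 0 0;0 0 0 0 0 0 0;0 0 0 0 0 0 0;0 0 0 0 0 0 0;0 0 0 0 0 0 0" --grip_force 80

```text
time_s: 3.48
tool_pos: [501.6, -12.4, 49.2]
eef_rot: [3.141, -0.0, 1.488]
contact_force: [-0.9, 0.3, 6.1]
width: 23.2
```

```bash
cat >> h.py <<'E'
M0=lift(8.1,30); T0=np.array([658.6,244.6,200])+M0.apply([4.5,0.3,18.7])
def tcp_from_tip(tip,Rl,h=49.2,yo=0): return np.array(tip)+Rl.apply([-120,yo,h])
E
python3 - <<'E'
from h import *
print('tray',T0.round(1))
for x,z in((-115,-14),(-100,-14),(29,-14),(29,-3)):
    tip=T0+M0.apply([x,0,z]); p=tcp_from_tip(tip,M0); print(x,tip.round(1),p.round(1)); delta(p,M0)
E
```

```text
tray [653.2 244.1 218.4]
-115 [561.5 231.1 148.8] [434.2 213.  131.4]
 [ 5.48 -2.14 -2.05] [-5.97  0.67 -2.51]
-100 [574.4 232.9 156.3] [447.1 214.8 138.9]
 [ 5.55 -1.83 -2.24] [-5.97  0.67 -2.51]
29 [685.  248.7 220.8] [557.7 230.5 203.4]
 [ 6.17  0.9  -3.85] [-5.97  0.67 -2.51]
29 [679.5 247.9 230.3] [552.3 229.8 213. ]
 [ 6.14  0.76 -4.09] [-5.97  0.67 -2.51]
```

>>> servo_tool --targets "0 0 -0.3 0 0 0 0;0 0 -0.8 0 0 0 0;0 -0.4 -1.4 0 0 0 0;0 -0.9 -2 0 0 0 0;0 -1.4 -2.6 0 0 0 0;0 -1.8 -3 0 0 0 0;0 -2 -3.2 0 0 0 0;0 -2.1 -3.4 0 0 0 0;0.5 -2.1 -3.5 0 0 0 0;1.1 -2.1 -3.5 -0.8 0.1 -0.4 0;1.7 -2.1 -3.5 -1.6 0.2 -0.8 0;2.3 -2.1 -3.5 -2.4 0.3 -1.2 0"

```text
time_s: 4.48
tool_pos: [425.3, 87.0, 189.1]
eef_rot: [2.928, -0.015, 1.595]
contact_force: [0.5, 0.2, -3.4]
width: 23.3
```

```bash
python3 - <<'E'
from h import *
tip=T0+M0.apply([-115,0,-14]); p=tcp_from_tip(tip,M0); delta(p,M0)
E
```

```text
[ 3.12 -0.02  1.52] [-3.54  0.32 -1.32]
```

>>> servo_tool --targets "0.7 0 0.1 -0.8 0.08 -0.3 0;1.4 0 0.3 -1.6 0.15 -0.6 0;2 0 0.5 -2.3 0.2 -0.9 0;2.6 0 0.8 -3 0.26 -1.1 0;3.1 0 1.1 -3.5 0.32 -1.3 0;3.1 0 1.35 -3.54 0.32 -1.32 0;3.12 0 1.5 -3.54 0.32 -1.32 0;3.12 0 1.52 -3.54 0.32 -1.32 0;3.12 0 1.52 -3.54 0.32 -1.32 0;3.12 0 1.52 -3.54 0.32 -1.32 0"

```text
time_s: 5.32
tool_pos: [435.4, 211.6, 131.7]
eef_rot: [2.621, -0.0, 1.71]
contact_force: [0.3, -0.0, -2.1]
width: 23.1
```

```bash
python3 - <<'E'
from h import *
tip=T0+M0.apply([-115,0,-14]); p=tcp_from_tip(tip,M0); delta(p,M0)
s=env.sense();print(s['joint_positions'].round(2))
Rl=R.from_euler('xyz',s['eef_rot'])*TL.inv()
im={}
for n in('top','scene'):
    c=cam(n);np.savez(f'{n}1.npz',**{k:c[k] for k in('pixels','z_map','K','d','R','p')})
    P=cloud(c);q=(P-s['tool_pos'])@Rl.as_matrix()  # lifter frame rel TCP
    px=c['pixels'].astype(int)
    m=(q[...,0]>35)&(q[...,0]<140)&(abs(q[...,1])<60)&(abs(q[...,2]+47)<8)
    k=q[m];
    if len(k)>10:
        rc=cv2.minAreaRect(k[:,:2].astype(np.float32));print(n,len(k),np.round(rc[0],1),np.round(rc[1],1),round(rc[2],1),'z',np.median(k[:,2]).round(1),'x',np.percentile(k[:,0],[1,99]).round(1),'y',np.percentile(k[:,1],[1,99]).round(1))
        A=np.c_[k[:,:2],np.ones(len(k))];print('plane',np.linalg.lstsq(A,k[:,2],rcond=None)[0].round(3))
    im[n]=c['pixels']
f=lambda im,u,v,w,h,s:cv2.resize(im[v:v+h,u:u+w],None,fx=s,fy=s,interpolation=cv2.INTER_CUBIC)
cv2.imwrite('pics/a3.png',np.hstack([f(im['top'],160,130,130,120,3),f(im['scene'],220,180,130,120,3)]))
E
```

```text
[ 0.04 -0.02 -0.01] [-0.03  0.01 -0.03]
[-0.89 -0.23  0.11  2.38  0.57  0.64 -1.04]
top 437 [77.8  0.4] [75.  84.9] 89.8 z -45.4 x [ 36.  118.3] y [-36.2  37.3]
plane [ 1.3000e-02 -4.0000e-03 -4.6517e+01]
scene 126 [71.6  0.5] [70.  78.6] 3.7 z -45.4 x [ 36.3 105.9] y [-35.9  38.1]
plane [ 3.0000e-03  7.0000e-03 -4.5492e+01]
```

View pics/a3.png

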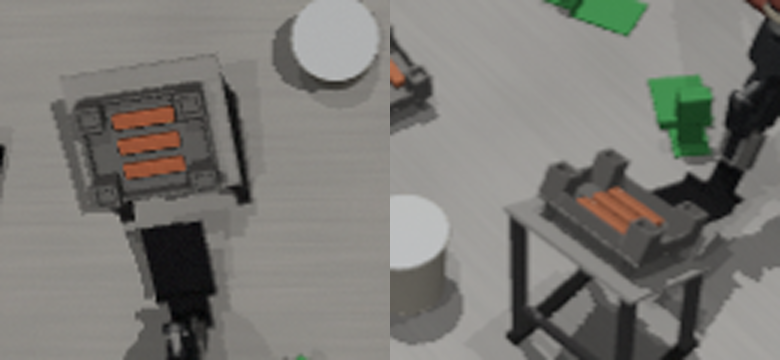

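Blade is centred (+0.5 mm) and at the expected depth, in line with the slot (picture left, ~180,260). Inserting now.

>>> servo_tool --targets "0.04 0.2 -0.02 0 0 0 0;0.04 0.45 -0.02 0 0 0 0;0.04 0.7 -0.02 0 0 0 0;0.04 0.95 -0.02 0 0 0 0;0.04 1.2 -0.02 0 0 0 0;0.04 1.45 -0.02 0 0 0 0;0.04 1.7 -0.02 0 0 0 0;0.04 1.95 -0.02 0 0 0 0;0.04 2.2 -0.02 0 0 0 0;0.04 2.4 -0.02 0 0 0 0;0.04 2.5 -0.02 0 0 0 0;0.04 2.5 -0.02 0 0 0 0"

```text
time_s: 6.42
tool_pos: [520.9, 225.9, 182.1]
eef_rot: [2.62, -0.0, 1.711]
contact_force: [-0.7, 0.3, -1.8]
width: 23.0
```

```bash
python3 - <<'E'
from h import *
tip=T0+M0.apply([29,0,-14]); p=tcp_from_tip(tip,M0); delta(p,M0)
E
```

```text
[-0.01  1.07 -0.  ] [-0.03  0.01 -0.01]
```

>>> servo_tool --targets "-0.01 0.2 0 0 0 0 0;-0.01 0.4 0 0 0 0 0;-0.01 0.6 0 0 0 0 0;-0.01 0.75 0 0 0 0 0;-0.01 0.87 0 0 0 0 0;-0.01 0.95 0 0 0 0 0;-0.01 1 0 0 0 0 0;-0.01 1 0 0 0 0 0"

```text
time_s: 7.08
tool_pos: [554.7, 230.3, 201.6]
eef_rot: [2.621, 0.0, 1.711]
contact_force: [-0.3, 0.2, -2.3]
width: 23.4
```

```bash
python3 - <<'E'
from h import *
s=env.sense();p0=s['tool_pos'];R0=R.from_euler('xyz',s['eef_rot'])
print(R0.inv().apply([0,0,1]).round(3), s['contact_force'].round(1))
tip=p0+M0.apply([120,0,-49]);print('tip in tray',M0.inv().apply(tip-T0).round(1))
E
```

```text
[-0.     0.498 -0.867] [-0.3  0.2 -2.3]
tip in tray [ 25.5   0.2 -13.9]
```

>>> servo_tool --targets "0 0.03 -0.05 0 0 0 0;0 0.06 -0.11 0 0 0 0;0 0.09 -0.16 0 0 0 0;0 0.12 -0.21 0 0 0 0;0 0.15 -0.26 0 0 0 0;0 0.18 -0.31 0 0 0 0;0 0.21 -0.36 0 0 0 0;0 0.24 -0.42 0 0 0 0;0 0.27 -0.47 0 0 0 0;0 0.3 -0.52 0 0 0 0;0 0.3 -0.52 0 0 0 0;0 0.3 -0.52 0 0 0 0"

```text
time_s: 8.08
tool_pos: [554.6, 230.3, 225.5]
eef_rot: [2.621, -0.0, 1.711]
contact_force: [-0.5, -0.2, -5.6]
width: 23.6
```

```bash
cat > look.py <<'E'
import sys
from h import *
# tray pose relative to TCP in lifter frame from block tops/height; saves picture
s=env.sense();Rl=R.from_euler('xyz',s['eef_rot'])*TL.inv()
print('t',s['time_s'],'F',np.round(s['contact_force'],1),'tcp',np.round(s['tool_pos'],1),'lifter ypr',Rl.as_euler('ZYX',degrees=True).round(2),'q',np.round(s['joint_positions'],2))
for n in('top','scene'):
    c=cam(n);P=cloud(c);q=(P-s['tool_pos'])@Rl.as_matrix()
    m=(q[...,0]>-5+35)&(q[...,0]<175)&(abs(q[...,1])<90)&(q[...,2]>-46+30)&(q[...,2]<12)
    k=q[m]
    if len(k)<20: continue
    h=np.histogram(k[:,2],np.arange(-20,14,2));print(n,list(zip(h[1].tolist(),h[0].tolist())))
    z1=np.percentile(k[:,2],97)
    t=k[k[:,2]>z1-6]
    A=np.c_[t[:,:2],np.ones(len(t))];pl=np.linalg.lstsq(A,t[:,2],rcond=None)[0]
    rc=cv2.minAreaRect(t[:,:2].astype(np.float32));print(n,len(t),'centre',np.round(rc[0],1),np.round(rc[1],1),round(rc[2],1),'ztop',np.median(t[:,2]).round(1),'plane',pl.round(3),'x',np.percentile(t[:,0],[1,99]).round(1),'y',np.percentile(t[:,1],[1,99]).round(1))
    if len(sys.argv)>1:cv2.imwrite(f'pics/{sys.argv[1]}_{n}.png',c['pixels'])
E
python3 look.py b
```

```text
t 8.0833 F [-0.5 -0.2 -5.6] tcp [554.6 230.3 225.5] lifter ypr [  8.05 -29.83   0.  ] q [-0.88 -0.1   0.26  2.06  0.38  0.74 -0.7 ]
top [(-20, 0), (-18, 0), (-16, 34), (-14, 33), (-12, 33), (-10, 31), (-8, 42), (-6, 41), (-4, 37), (-2, 12), (0, 2), (2, 0), (4, 0), (6, 0), (8, 0), (10, 0)]
top 124 centre [90.4 -0.8] [119.1 141.4] 0.7 ztop -4.9 plane [-0.009  0.004 -3.628] x [ 30.3 150.1] y [-71.2  69. ]
scene [(-20, 0), (-18, 0), (-16, 34), (-14, 46), (-12, 34), (-10, 40), (-8, 45), (-6, 54), (-4, 9), (-2, 0), (0, 0), (2, 0), (4, 0), (6, 0), (8, 0), (10, 0)]
scene 144 centre [92.9  1.1] [143.5 125.4] 90.0 ztop -6.4 plane [-4.000e-03 -0.000e+00 -6.126e+00] x [ 30.3 154.6] y [-69.7  70.6]
```

>>> servo_tool --targets "0 0.04 -0.07 0 0 0 0;0 0.12 -0.2 0 0 0 0;0 0.22 -0.38 0 0 0 0;0 0.32 -0.55 0 0 0 0;0 0.43 -0.75 0 0 0 0;0 0.54 -0.93 0 0 0 0;0 0.65 -1.12 0 0 0 0;0 0.76 -1.3 0 0 0 0;0 0.86 -1.49 0 0 0 0;0 0.94 -1.62 0 0 0 0;0 0.98 -1.7 0 0 0 0;0 1 -1.73 0 0 0 0"

```text
time_s: 9.18
tool_pos: [555.0, 230.5, 306.1]
eef_rot: [2.62, -0.0, 1.711]
contact_force: [-0.5, 0.3, -5.3]
width: 23.1
```

```bash
python3 - <<'E'
from h import *
s=env.sense();p0=s['tool_pos'];print(s['joint_positions'].round(2))
# level about tray centre (90,0,-46 from tcp), keep yaw 8; back off 60 in x, clear
c=p0+M0.apply([90,0,-46]);print(c)
Rl=lift(8.1,0);delta(c+[-40,0,20]+Rl.apply([-90,0,46]),Rl,'level')
for b in (.25,.5,.75):
    Rl=lift(8.1,30*(1-b));delta(c+np.array([-40,0,20])*b+Rl.apply([-90,0,46]),Rl,b)
# transport targets
Rt=lift(-7.3,0);print((np.array([648,-262,200])+Rt.apply([-90,0,46])).round(1))
E
```

```text
[-0.89 -0.16  0.26  1.94  0.35  0.92 -0.64]
[654.88807134 244.67917108 311.2849398 ]
level [ 0.14  0.26 -1.9 ] [ 5.97 -0.   -0.01]
0.25 [ 0.04  0.02 -0.52] [ 1.47  0.   -0.01]
0.5 [ 0.07  0.07 -1.01] [ 2.97 -0.   -0.01]
0.75 [ 0.11  0.15 -1.47] [ 4.47 -0.   -0.01]
[ 558.7 -250.6  246. ]
```

>>> servo_tool --targets "0.01 0 -0.1 0.25 0 0 0;0.03 0.01 -0.3 0.8 0 0 0;0.04 0.02 -0.52 1.47 0 0 0;0.05 0.04 -0.7 2 0 0 0;0.06 0.05 -0.86 2.5 0 0 0;0.07 0.07 -1.01 2.97 0 0 0;0.08 0.1 -1.2 3.5 0 0 0;0.1 0.12 -1.33 4 0 0 0;0.11 0.15 -1.47 4.47 0 0 0;0.12 0.19 -1.65 5.1 0 0 0;0.13 0.24 -1.84 5.7 0 0 0;0.14 0.26 -1.9 5.97 0 0 0"

```text
time_s: 10.18
tool_pos: [526.2, 232.1, 376.9]
eef_rot: [-3.139, 0.001, 1.712]
contact_force: [1.2, 0.5, -5.3]
width: 23.1
```

```bash
python3 look.py; python3 - <<'E'
from h import *
Rt=lift(-7.3,0)
for z in(200,160):delta(np.array([648,-262,z])+Rt.apply([-90,0,46]),Rt,z)
E
```

```text
t 10.1833 F [ 1.2  0.5 -5.3] tcp [526.2 232.1 376.9] lifter ypr [ 8.06  0.13 -0.03] q [-0.84  0.14  0.4   1.42 -0.06  1.59 -0.3 ]
top [(-20, 0), (-18, 0), (-16, 35), (-14, 11), (-12, 8), (-10, 29), (-8, 38), (-6, 26), (-4, 13), (-2, 2), (0, 0), (2, 0), (4, 0), (6, 0), (8, 0), (10, 0)]
top 94 centre [90.  -1.8] [138.8 118.4] 89.8 ztop -6.2 plane [ 1.000e-03  4.000e-03 -5.953e+00] x [ 30.6 149.4] y [-70.9  63.6]
scene [(-20, 0), (-18, 0), (-16, 57), (-14, 43), (-12, 43), (-10, 55), (-8, 62), (-6, 30), (-4, 10), (-2, 4), (0, 0), (2, 0), (4, 0), (6, 0), (8, 0), (10, 0)]
scene 150 centre [91.4 -0.5] [121.5 142.4] 0.3 ztop -7.1 plane [ 1.000e-03  0.000e+00 -6.807e+00] x [ 31.4 151.7] y [-71.   69.8]
200 [-12.05  -0.89   3.27] [-0.    0.02  3.07]
160 [-12.05  -0.88   4.27] [-0.    0.02  3.07]
```

>>> servo_tool --targets "-0.1 0 0 0 0 0 0;-0.35 -0.03 0 0 0 0.1 0;-0.75 -0.05 0.05 0 0 0.2 0;-1.25 -0.08 0.1 0 0 0.35 0;-1.8 -0.12 0.2 0 0 0.5 0;-2.35 -0.16 0.35 0 0 0.65 0;-2.9 -0.2 0.5 0 0 0.8 0;-3.45 -0.24 0.65 0 0 0.95 0;-3.95 -0.28 0.8 0 0 1.1 0;-4.35 -0.31 0.9 0 0 1.2 0;-4.6 -0.33 0.97 0 0 1.28 0;-4.7 -0.34 1 0 0 1.3 0"

```text
time_s: 11.28
tool_pos: [538.4, 41.3, 336.1]
eef_rot: [-3.141, 0.0, 1.595]
contact_force: [0.4, -0.1, -5.6]
width: 23.2
```

>>> servo_tool --targets "-0.1 0 0 0 0 0 0;-0.35 0.02 0 0 0 0.1 0;-0.75 0.04 0.05 0 0 0.2 0;-1.25 0.07 0.1 0 0 0.35 0;-1.8 0.1 0.2 0 0 0.5 0;-2.35 0.13 0.35 0 0 0.65 0;-2.9 0.16 0.5 0 0 0.8 0;-3.45 0.19 0.65 0 0 0.95 0;-3.95 0.22 0.8 0 0 1.1 0;-4.35 0.24 0.9 0 0 1.2 0;-4.6 0.25 0.97 0 0 1.28 0;-4.7 0.25 1 0 0 1.3 0"

```text
time_s: 12.28
tool_pos: [553.1, -146.3, 296.2]
eef_rot: [-3.141, 0.001, 1.481]
contact_force: [-0.4, 0.1, -5.5]
width: 23.1
```

```bash
python3 look.py; python3 - <<'E'
from h import *
Rt=lift(-7.3,0)
for z in(200,160):delta(np.array([648,-262,z])+Rt.apply([-90,0,46]),Rt,z)
E
```

```text
t 12.2833 F [-0.4  0.1 -5.5] tcp [ 553.1 -146.3  296.2] lifter ypr [-5.12  0.04 -0.07] q [-0.43  0.16  0.7   1.59 -0.1   1.43  0.19]
top [(-20, 0), (-18, 0), (-16, 33), (-14, 12), (-12, 17), (-10, 31), (-8, 26), (-6, 31), (-4, 10), (-2, 3), (0, 0), (2, 0), (4, 0), (6, 0), (8, 0), (10, 0)]
top 83 centre [90.   0.1] [118.6 135.9] 0.2 ztop -5.9 plane [ 1.000e-03  2.000e-03 -5.871e+00] x [ 30.6 149.1] y [-67.4  68. ]
scene [(-20, 0), (-18, 0), (-16, 33), (-14, 30), (-12, 41), (-10, 42), (-8, 29), (-6, 34), (-4, 14), (-2, 5), (0, 2), (2, 0), (4, 0), (6, 0), (8, 0), (10, 0)]
scene 92 centre [92.6  0.3] [122.7 149.8] 0.7 ztop -5.4 plane [ 5.000e-03  1.000e-02 -5.779e+00] x [ 30.7 153.4] y [-73.5  73.6]
200 [-2.63  0.37  1.26] [-0.01  0.    0.46]
160 [-2.63  0.37  2.26] [-0.01  0.    0.46]
```

>>> servo_tool --targets "-0.1 0.01 0.05 0 0 0 0;-0.35 0.05 0.2 0 0 0.06 0;-0.7 0.1 0.45 0 0 0.13 0;-1.1 0.16 0.75 0 0 0.2 0;-1.5 0.22 1.1 0 0 0.27 0;-1.85 0.27 1.4 0 0 0.34 0;-2.15 0.31 1.7 0 0 0.4 0;-2.4 0.34 1.95 0 0 0.44 0;-2.55 0.36 2.12 0 0 0.46 0;-2.62 0.37 2.22 0 0 0.46 0;-2.63 0.37 2.26 0 0 0.46 0;-2.63 0.37 2.26 0 0 0.46 0"

```text
time_s: 13.38
tool_pos: [559.3, -249.4, 206.0]
eef_rot: [-3.141, -0.0, 1.445]
contact_force: [0.4, 0.0, -4.3]
width: 23.3
```

```bash
python3 look.py c; python3 - <<'E'
from h import *
# world rects of block tops, carried tray and lower tray
ims=[]
for n in('top','scene'):
    c=cam(n);P=cloud(c);q=P.reshape(-1,3);q=q[np.isfinite(q).all(1)]
    k=q[(abs(q[:,0]-648)<110)&(abs(q[:,1]+262)<110)]
    for lo,hi in((190,212),(55,70),(30,70)):
        t=k[(k[:,2]>lo)&(k[:,2]<hi)]
        if len(t)>8:
            rc=cv2.minAreaRect(t[:,:2].astype(np.float32));print(n,lo,len(t),np.round(rc[0],1),np.round(rc[1],1),round(rc[2],1),np.median(t[:,2]).round(1))
    u,v=(325,135) if n=='top' else (160,130)
    ims.append(cv2.resize(c['pixels'][v:v+100,u:u+100] if n=='top' else c['pixels'][v:v+100,u:u+100],None,fx=4,fy=4,interpolation=cv2.INTER_CUBIC))
cv2.imwrite('pics/c4.png',np.hstack(ims))
E
```

```text
t 13.3833 F [ 0.4  0.  -4.3] tcp [ 559.3 -249.4  206. ] lifter ypr [-7.21  0.03  0.01] q [-0.24  0.33  0.74  1.63 -0.23  1.28  0.41]
top [(-20, 0), (-18, 0), (-16, 24), (-14, 13), (-12, 15), (-10, 20), (-8, 27), (-6, 17), (-4, 12), (-2, 2), (0, 0), (2, 0), (4, 0), (6, 0), (8, 0), (10, 0)]
top 62 centre [90.7  0.7] [117.7 142.9] 0.7 ztop -6.0 plane [-9.000e-03 -2.000e-03 -4.606e+00] x [ 31.7 149.8] y [-66.1  71.3]
scene [(-20, 0), (-18, 0), (-16, 33), (-14, 21), (-12, 25), (-10, 36), (-8, 37), (-6, 22), (-4, 17), (-2, 6), (0, 1), (2, 0), (4, 0), (6, 0), (8, 0), (10, 0)]
scene 74 centre [94.5 -0.1] [122.9 146.8] 0.4 ztop -5.2 plane [ 0.     0.007 -4.898] x [ 33.4 154.3] y [-72.3  73.1]
top 190 145 [ 661.2 -234.5] [124.9 187. ] 53.3 198.4
top 55 37 [ 655.6 -198.1] [120.1  24. ] 0.6 61.3
top 30 116 [ 652.9 -220.7] [ 61.2 120.6] 83.6 49.9
scene 190 218 [ 631.5 -259.9] [150.5 162.1] 82.4 197.4
scene 55 105 [ 650.9 -261.5] [152.  125.8] 83.5 60.9
scene 30 568 [ 650.7 -262.7] [154.2 126.6] 83.3 40.6
```

View pics/c4.png

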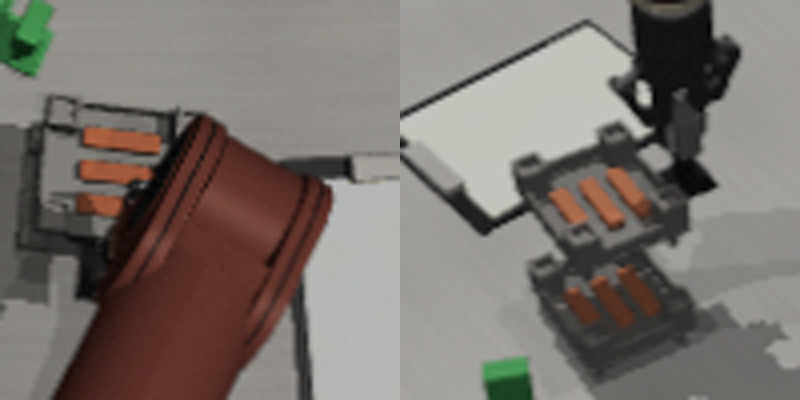

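Carried tray is over the lower tray; correction is about -1.5/-1.3 mm. I'll descend to just above the sockets.

```bash
python3 - <<'E'
from h import *
Rt=lift(-7.2,0)
for z in(136,120):delta([557.9,-250.6,z],Rt,z)
E
```

```text
136 [-0.04 -0.04  1.77] [ 0.01 -0.    0.  ]
120 [-0.04 -0.04  2.17] [ 0.01 -0.    0.  ]
```

>>> servo_tool --targets "0 0 0.05 0 0 0 0;-0.01 -0.01 0.2 0 0 0 0;-0.02 -0.02 0.4 0 0 0 0;-0.04 -0.04 0.62 0 0 0 0;-0.04 -0.04 0.85 0 0 0 0;-0.04 -0.04 1.08 0 0 0 0;-0.04 -0.04 1.3 0 0 0 0;-0.04 -0.04 1.48 0 0 0 0;-0.04 -0.04 1.62 0 0 0 0;-0.04 -0.04 1.72 0 0 0 0;-0.04 -0.04 1.77 0 0 0 0;-0.04 -0.04 1.77 0 0 0 0"

```text
time_s: 14.58
tool_pos: [557.2, -251.3, 135.0]
eef_rot: [-3.141, 0.0, 1.444]
contact_force: [0.4, 1.1, -4.5]
width: 23.2
```

```bash
python3 look.py; python3 - <<'E'
from h import *
Rt=lift(-7.2,0);s=env.sense()
for z in(120,110):delta([557.9,-250.6,z],Rt,z)
# scene close: carried and lower walls' relation: points by height in lower tray frame
for n in('top','scene'):
    c=cam(n);P=cloud(c);q=(P.reshape(-1,3)-[648,-262,0])@Rt.as_matrix();q=q[np.isfinite(q).all(1)]
    k=q[(abs(q[:,0])<80)&(abs(q[:,1])<85)]
    for lo,hi in((120,140),(45,66)):
        t=k[(k[:,2]>lo)&(k[:,2]<hi)]
        if len(t)>8:print(n,lo,len(t),'x',np.percentile(t[:,0],[1,99]).round(1),'y',np.percentile(t[:,1],[1,99]).round(1))
    if n=='scene':cv2.imwrite('pics/d5.png',cv2.resize(c['pixels'][150:250,165:275],None,fx=6,fy=6,interpolation=cv2.INTER_CUBIC))
E
```

```text
t 14.5833 F [ 0.4  1.1 -4.5] tcp [ 557.2 -251.3  135. ] lifter ypr [-7.25  0.04 -0.01] q [-0.22  0.39  0.72  1.71 -0.27  1.15  0.45]
top [(-20, 0), (-18, 0), (-16, 17), (-14, 14), (-12, 12), (-10, 20), (-8, 20), (-6, 20), (-4, 7), (-2, 3), (0, 2), (2, 0), (4, 0), (6, 0), (8, 0), (10, 0)]
top 43 centre [89.9  1.9] [117.3 139.9] 0.5 ztop -4.4 plane [ 1.70e-02  5.00e-03 -6.39e+00] x [ 31.1 148.9] y [-67.4  71. ]
scene [(-20, 0), (-18, 0), (-16, 23), (-14, 22), (-12, 28), (-10, 28), (-8, 35), (-6, 18), (-4, 13), (-2, 13), (0, 1), (2, 2), (4, 1), (6, 0), (8, 0), (10, 0)]
scene 57 centre [94.3  2.5] [122.6 148.3] 1.1 ztop -3.8 plane [-1.00e-03  5.00e-03 -3.29e+00] x [ 32.5 154.4] y [-70.3  72.5]
120 [0.02 0.01 0.39] [ 0.    0.   -0.01]
110 [0.02 0.01 0.64] [ 0.    0.   -0.01]
top 120 125 x [-62.2  57.9] y [-68.1  70.5]
top 45 36 x [-60.7  58.6] y [41.6 72. ]
scene 120 178 x [-62.3  63.3] y [-76.8  70.6]
scene 45 154 x [-59.8  64.7] y [-74.3  74.3]
```

View pics/d5.png

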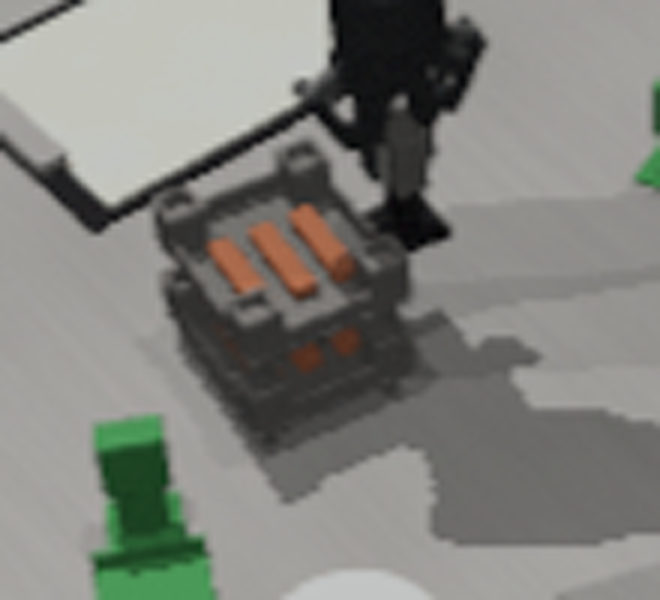

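>>> servo_tool --targets "0.02 0.02 0 0 0 0 0;0.04 0.03 0.03 0 0 0 0;0.04 0.03 0.07 0 0 0 0;0.04 0.03 0.11 0 0 0 0;0.04 0.03 0.15 0 0 0 0;0.04 0.03 0.19 0 0 0 0;0.04 0.03 0.22 0 0 0 0;0.04 0.03 0.25 0 0 0 0;0.04 0.03 0.28 0 0 0 0;0.04 0.03 0.31 0 0 0 0;0.04 0.03 0.33 0 0 0 0;0.04 0.03 0.33 0 0 0 0"

```text
time_s: 15.78
tool_pos: [558.6, -249.9, 121.9]
eef_rot: [-3.141, 0.0, 1.444]
contact_force: [0.1, -0.4, -4.1]
width: 23.5
```

```bash
cat > rel.py <<'E'
from h import *
Rt=lift(-7.2,0)
for n in('top','scene'):
    c=cam(n);P=cloud(c);q=(P.reshape(-1,3)-[648,-262,0])@Rt.as_matrix();q=q[np.isfinite(q).all(1)]
    k=q[(abs(q[:,0])<80)&(abs(q[:,1])<85)]
    z1=np.percentile(k[:,2][k[:,2]<150],98)
    for lo,hi in((95,150),(45,66)):
        t=k[(k[:,2]>lo)&(k[:,2]<hi)]
        if len(t)>8:print(n,lo,len(t),'x',np.percentile(t[:,0],[1,99]).round(1),'y',np.percentile(t[:,1],[1,99]).round(1),'z',np.percentile(t[:,2],[50,90,97]).round(1))
E
python3 rel.py; python3 -c "
from h import *
s=env.sense();print(s['tool_pos'],s['contact_force'],s['ft_torque'])"
```

```text
top 95 228 x [-61.7  58.3] y [-66.7  72.4] z [105.4 117.  120.1]
top 45 13 x [-60.1  56. ] y [60.4 71.8] z [57.4 61.6 62.2]
scene 95 380 x [-78.5  63.9] y [-74.4  74.8] z [107.3 119.4 140.4]
scene 45 104 x [-57.1  65.3] y [-69.4  74. ] z [55.4 63.7 65.2]
[ 558.65868964 -249.93546626  122.11644914] [ 0.64187304 -0.62133118 -3.87942234] [0.03454594 0.33784168 0.02149681]
```

>>> servo_tool --targets "0 0 0.02 0 0 0 0;0 0 0.04 0 0 0 0;0 0 0.06 0 0 0 0;0 0 0.08 0 0 0 0;0 0 0.1 0 0 0 0;0 0 0.13 0 0 0 0;0 0 0.16 0 0 0 0;0 0 0.19 0 0 0 0;0 0 0.22 0 0 0 0;0 0 0.25 0 0 0 0;0 0 0.25 0 0 0 0"

```text
time_s: 16.8
tool_pos: [558.7, -249.9, 111.8]
eef_rot: [-3.141, 0.0, 1.444]
contact_force: [-0.7, 0.7, -3.0]
width: 23.2
```

```bash
python3 rel.py; python3 -c "
from h import *
s=env.sense();print(s['tool_pos'],s['contact_force'],s['ft_torque'])
c=cam('scene');cv2.imwrite('pics/e6.png',cv2.resize(c['pixels'][150:250,165:275],None,fx=6,fy=6,interpolation=cv2.INTER_CUBIC))"
```

```text
top 95 206 x [-61.5  59.1] y [-67.8  72.5] z [105.9 115.5 117.7]
top 45 25 x [-77.6  55.8] y [13.5 71.4] z [59.9 64.2 65.1]
scene 95 330 x [-79.5  63.8] y [-74.5  74.4] z [108.5 118.  135.6]
scene 45 120 x [-76.4  65.7] y [-69.4  74.1] z [55.9 63.7 64.7]
[ 558.69845539 -249.94523426  112.06292732] [ 0.54929505  0.29438571 -2.5460088 ] [-0.01425433  0.11496755 -0.03137199]
```

View pics/e6.png

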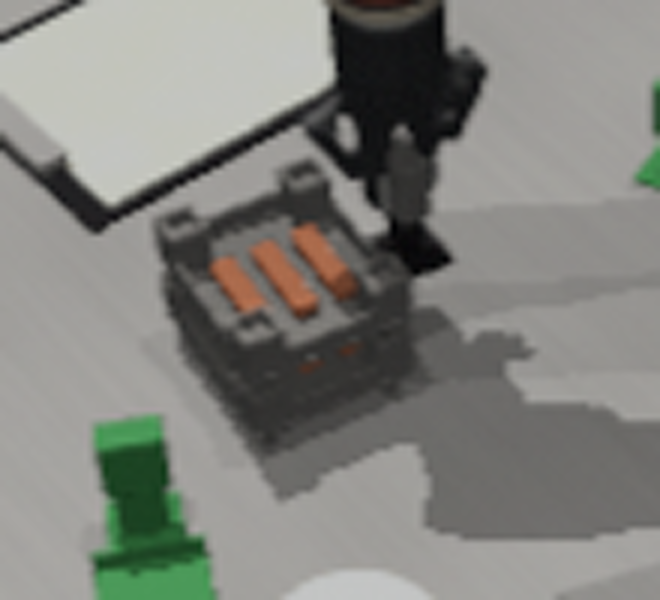

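Tray is seated: the top blocks read near the expected 114 mm, the load is off the blade, and the two trays are aligned in the picture. Drawing the blade out now.

>>> servo_tool --targets "0 -0.1 0 0 0 0 0;0 -0.3 0 0 0 0 0;0 -0.55 0 0 0 0 0;0 -0.8 0 0 0 0 0;0 -1.1 0 0 0 0 0;0 -1.4 0 0 0 0 0;0 -1.7 0 0 0 0 0;0 -2 0 0 0 0 0;0 -2.3 0 0 0 0 0;0 -2.6 0 0 0 0 0;0 -2.85 0 0 0 0 0;0 -3 0 0 0 0 0"

```text
time_s: 17.95
tool_pos: [437.8, -234.6, 112.0]
eef_rot: [-3.141, -0.001, 1.444]
contact_force: [0.1, -0.1, -2.2]
width: 22.8
```

```bash
python3 rel.py; python3 -c "
from h import *
s=env.sense();print(s['joint_positions'].round(2))
delta([490,-20,112],lift(-4.7,0),'high');delta([501.5,-12.4,51],lift(-4.7,0),'low')"
```

```text
top 95 327 x [-61.3  58.5] y [-69.1  72.4] z [106.2 114.8 117.1]
top 45 29 x [-60.6  55.5] y [-67.9  71.5] z [49.5 59.9 63.9]
scene 95 301 x [-59.3  63.8] y [-71.3  75.2] z [106.3 115.8 118.9]
scene 45 112 x [-59.6  64.5] y [-69.4  74.7] z [54.8 63.4 65.2]
[-0.3   0.14  0.77  2.   -0.12  1.04  0.39]
high [5.48 0.59 0.01] [ 0.   -0.01 -0.52]
low [5.71 0.86 1.54] [ 0.   -0.01 -0.52]
```

>>> servo_tool --targets "0.3 -0.1 -0.2 0 0 0 0;0.9 -0.1 -0.4 0 0 0 0;1.6 -0.1 -0.5 0 0 -0.1 0;2.4 0 -0.5 0 0 -0.2 0;3.2 0.1 -0.5 0 0 -0.3 0;4 0.3 -0.5 0 0 -0.4 0;4.7 0.5 -0.4 0 0 -0.5 0;5.3 0.7 -0.2 0 0 -0.52 0;5.6 0.8 0 0 0 -0.52 0;5.71 0.86 0.3 0 0 -0.52 0;5.71 0.86 0.7 0 0 -0.52 0;5.71 0.86 0.9 0 0 -0.52 0"

```text
time_s: 19.05
tool_pos: [501.5, -13.6, 73.9]
eef_rot: [-3.139, 0.002, 1.489]
contact_force: [-0.4, -0.4, -2.6]
width: 23.2
```

```bash
python3 -c "
from h import *
delta([501.5,-12.4,49],lift(-4.7,0),'low')"
```

```text
low [ 0.03 -0.    0.62] [-0.03  0.02  0.  ]
```

>>> servo_tool --targets "0 0 0.1 0 0 0 0;0 0 0.22 0 0 0 0;0 0 0.34 0 0 0 0;0 0 0.44 0 0 0 0;0 0 0.5 0 0 0 0;0 0 0.54 0 0 0 0;0 0 0.57 0 0 0 0;0 0 0.6 0 0 0 0;0 0 0.62 0 0 0 0;0 0 0.63 0 0 0 0;0 0 0.63 0 0 0 0"

```text
time_s: 19.97
tool_pos: [502.6, -12.5, 50.9]
eef_rot: [-3.141, 0.0, 1.49]
contact_force: [0.2, 0.3, -2.6]
width: 22.9
```

```bash
python3 -c "
from h import *
s=env.sense();print(s['tool_pos'],s['contact_force'],s['eef_rot'])"
```

```text
[502.5863139  -12.52516186  50.9259365 ] [ 0.23543557  0.2702353  -2.6350523 ] [-3.14132533e+00  1.22629939e-04  1.48974224e+00]
```

Not yet touching the table (force is still the lifter's weight), so I'll lower about 2 mm more.

>>> servo_tool --targets "0 0 0.02 0 0 0 0;0 0 0.03 0 0 0 0;0 0 0.04 0 0 0 0;0 0 0.05 0 0 0 0;0 0 0.06 0 0 0 0;0 0 0.06 0 0 0 0"

```text
time_s: 20.47
tool_pos: [502.7, -12.6, 49.2]
eef_rot: [-3.141, -0.0, 1.49]
contact_force: [-3.3, -0.5, 7.5]
width: 23.1
```

Contact. Opening, then rising straight up.

>>> servo_tool --targets "0 0 -0.02 0 0 0 0.3;0 0 -0.02 0 0 0 1;0 0 -0.02 0 0 0 1;0 0 -0.02 0 0 0 1;0 0 -0.02 0 0 0 1;0 0 -0.02 0 0 0 1;0 0 -0.02 0 0 0 1;0 0 -0.02 0 0 0 1;0 0 -0.02 0 0 0 1;0 0 -0.02 0 0 0 1"

```text
time_s: 21.3
tool_pos: [502.5, -12.6, 49.3]
eef_rot: [-3.141, 0.0, 1.49]
contact_force: [-0.8, -0.3, 0.5]
width: 85.3
```

>>> servo_tool --targets "0 0 -0.2 0 0 0 1;0 0 -0.6 0 0 0 1;0 0 -1.1 0 0 0 1;0 0 -1.7 0 0 0 1;0 0 -2.3 0 0 0 1;0 0 -2.9 0 0 0 1;0 -0.2 -3.5 0 0 0 1;0 -0.5 -4 0 0 0 1;0 -0.8 -4.3 0 0 0 1;0 -0.9 -4.4 0 0 0 1;0 -0.9 -4.4 0 0 0 1"

```text
time_s: 22.22
tool_pos: [466.8, -9.5, 226.6]
eef_rot: [3.14, -0.002, 1.49]
contact_force: [-0.6, 0.1, 0.8]
width: 85.5
```

```bash
python3 rel.py; python3 - <<'E'
from h import *
ims=[]
for n,(u,v) in(('top',(245,130)),('scene',(165,150))):
    c=cam(n);P=cloud(c)
    ims.append(cv2.resize(c['pixels'][v:v+120,u:u+130],None,fx=3,fy=3,interpolation=cv2.INTER_CUBIC))
    q=P.reshape(-1,3);q=q[np.isfinite(q).all(1)]
    for nm,x,y,r,lo,hi in(('grip',502,-12,40,60,110),('lowertray+',648,-262,100,25,130),('tub',795,33,70,60,120),('bin',575,574,150,60,140),('blade',577,-17,60,-10,14)):
        t=q[(abs(q[:,0]-x)<r)&(abs(q[:,1]-y)<r)&(q[:,2]>lo)&(q[:,2]<hi)]
        if len(t)>8:
            rc=cv2.minAreaRect(t[:,:2].astype(np.float32));print(n,nm,len(t),np.round(rc[0],1),np.round(rc[1],1),round(rc[2],1),'z',np.percentile(t[:,2],[50,97]).round(1))
cv2.imwrite('pics/f7.png',np.hstack(ims)); print(env.sense()['time_s'],env.sense()['width'])
E
```

```text
top 95 322 x [-61.4  58.6] y [-68.7  72.4] z [106.3 115.3 117.5]
top 45 29 x [-61.   55.7] y [-66.7  71.5] z [49.6 62.6 64.8]
scene 95 299 x [-59.5  63.8] y [-72.6  75.6] z [106.4 114.7 117. ]
scene 45 108 x [-58.4  65.7] y [-71.   72.5] z [56.  63.8 65. ]
top lowertray+ 1340 [ 647.1 -260.6] [142.9 122.1] 83.0 z [ 83.2 115.1]
top tub 683 [795.1  33. ] [107.3 107.5] 43.1 z [107.3 113. ]
top bin 1088 [575.5 574.3] [167.8 241.7] 81.5 z [ 99.4 122.6]
top blade 604 [591.  -18.4] [ 95.6 118.8] 2.2 z [1.1 8.7]
scene grip 115 [505.2 -11.6] [54.3 27.2] 81.4 z [88.4 97.5]
scene lowertray+ 1296 [ 649.9 -261. ] [154.3 128.6] 82.1 z [ 83.1 114.4]
scene tub 799 [798.5  33.3] [111.7 108.8] 53.6 z [106.9 113.3]
scene bin 2046 [576.5 575.6] [164.4 245.6] 81.8 z [ 97.3 122.4]
scene blade 605 [577.1 -17.4] [118.9 120. ] 89.4 z [2.1 9.9]
22.4167 85.20775356907859
```

View pics/f7.png

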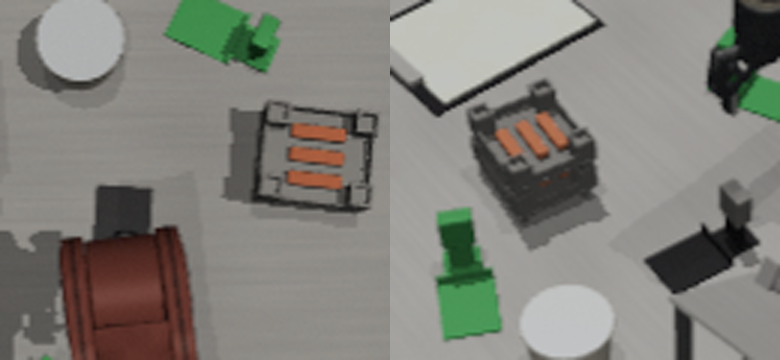

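The stack looks square (left picture ~318,155) and the lifter lies flat (right ~700,255). One last numeric check that the tray is level and fully seated, then hand-in.

```bash
python3 - <<'E'
from h import *
Rt=lift(-7.2,0);L0=dict(np.load('top0.npz'));L0['R']=L0['R'] if L0['R'].shape==(3,3) else R.from_euler('xyz',L0['R']).as_matrix()
S0=dict(np.load('scene0.npz'));S0['R']=S0['R'] if S0['R'].shape==(3,3) else R.from_euler('xyz',S0['R']).as_matrix()
for nm,c,z in(('before top',L0,62),('now top',cam('top'),114),('before scene',S0,62),('now scene',cam('scene'),114)):
    q=(cloud(c).reshape(-1,3)-[648 if 'top' in nm else 650.5,-262,0])@Rt.as_matrix()
    print(nm,[(len(t),np.median(t[:,2]).round(1)) for sx in(-1,1) for sy in(-1,1) for t in [q[(abs(q[:,0]-46*sx)<11)&(abs(q[:,1]-56*sy)<11)&(abs(q[:,2]-z)<9)]]],
      'floor',[np.median(q[(abs(q[:,0])<40)&(abs(q[:,1]-sy*40)<8)&(q[:,2]>z-50)&(q[:,2]<z-20)][:,2]).round(1) for sy in(-1,1)])
E
```

```text
before top [(19, np.float64(57.8)), (18, np.float64(56.9)), (18, np.float64(58.3)), (17, np.float64(56.2))] floor [np.float64(25.5), np.float64(26.0)]
now top [(16, np.float64(108.9)), (14, np.float64(112.9)), (20, np.float64(109.8)), (14, np.float64(110.3))] floor [np.float64(78.1), np.float64(78.2)]
before scene [(13, np.float64(55.5)), (15, np.float64(55.4)), (15, np.float64(60.2)), (11, np.float64(58.8))] floor [np.float64(27.9), np.float64(27.1)]
now scene [(17, np.float64(109.4)), (13, np.float64(111.3)), (16, np.float64(111.4)), (16, np.float64(108.9))] floor [np.float64(81.7), np.float64(79.2)]
```

```bash
python3 -c "
from h import *
print(env.sign_off())"
```

```text
the job is handed in; nothing more can be done
None
```

The job is done and handed in at about 22.5 s of the 72 s allowed. I gripped the lifter by its upright grip and slid the blade under the tilted tray. I lifted it off the rack on the blade, levelled it and carried it to the lower tray. It was lowered level into the sockets, then I drew the blade out. The lifter is lying flat where it started, the gripper open and clear of everything.

**Last checks:**
- **Seating:** the tray floor rose 52.4 mm between before and after in the top view (52 mm nominal), with both sides level to 0.1 mm. The scene view gave 52–54 mm and is noisier. The block-top readings also scatter by about 4 mm.
- **Position:** the stack is at (647, -261) against (648, -262) for the lower tray before, within the calibration error. The two cameras disagree by a steady 3 mm or so in x.
- **Everything else:** the tub and bin are unmoved to within 1 mm in the top view. I did not re-measure the clipboard, rack or green lifters, but the crops I viewed showed nothing out of place.
- **Forces:** the highest wrist force reported after a move was about 8 N, when the lifter touched down.

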